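# Pin the swing bar of a sample-pot clamp shut

## Task

Swing the open clamping bar down over the sealed pot until its end eye rests in the catch between the two upright lugs, then take the locking pin from its V-block and thread it, pointed end first, through one lug's bushing, the bar's eye and the other lug's bushing until its collar is up against the bushing it went in by. Finish still holding the pin by its grip, fully home and at rest, so that I can push the spring clip through the hole in its tip; leave the other things on the bench where they are.

Things in the scene. Friction and masses are not known exactly. Their poses are not given: they have to be found in the camera images.
- bar (a joint): the swing bar's hinge angle (rad): 0 = closed, bar level, its end eye lined up between the bushings (it can go no lower); grows as the free end rises; starts between 0.8 and 1.35. The hinge is stiff: the bar stays at whatever angle it is left; a few newtons pressed near its free end close it.
- bar_hinge (a point): fixed point on the bar's hinge axis, 81 mm above the bench, at the far side of the cradle. Axes as clevis: the hinge axis runs along y; the closed bar runs from here along -x (towards the robot).
- bar_top (a point): a point to push at on the bar's upper (outer) flat face, 122 mm from the hinge axis along the bar, 6 mm off its middle plane; moves with the bar. z points out of the face, x along the bar to the hinge. The steel bar is 24 mm wide, 12 mm thick; a black star knob (40 mm across, 26 mm proud of the face) sits 80 mm from the hinge axis.
- bar_eye (a point): centre of the eye at the bar's free end, 160 mm from the hinge axis: 24 mm outside diameter, 26 mm long, bore 13.6 mm along y. Moves with the bar and comes to clevis when the bar is shut.
- clevis (a point): fixed point midway between the two bushings on their common axis, 81 mm above the bench, at the cradle's near side. y = the level bushing axis, to the robot's left within 0.3 rad; z up; the hinge lies 160 mm along x. Two dark steel lugs (26 mm wide, tops at 94 mm) hold brass bushings of 12 mm bore; each bore runs from 18 to 30 mm from this point along +y and -y, ending at its outer face.
- cradle: the clamp's aluminium base plate, 230 (x) x 124 (y) x 12 mm, fixed to the bench; origin at the centre of its underside, axes as clevis. In its middle stands the sealed steel pot, 58 mm in radius, lid top 68 mm above the bench. Lugs 80 mm along -x, hinge 80 mm along +x.
- vblock: steel V-block, 40 (x) x 50 (y) x 44 mm, fixed to the bench, in which the pin's shank lies at the start, axis 45 mm above the bench; origin at the centre of its underside, y along the pin. The pin's grip overhangs its +y end freely, the collar 5 mm clear of it.
- pin: the loose locking pin, 0.09 to 0.14 kg: same point and axes as pin_collar. Steel shank of 10 mm diameter, a collar (22 mm diameter, 4 mm thick), then the grip.
- pin_grip (a point): centre of the pin's grip, an aluminium bar of 16 x 16 mm square section (sides level and upright at the start), 45 mm long. y runs along the level pin from its pointed end to the grip: at the start to the robot's left, within 0.35 rad.
- pin_tip (a point): end of the pin's pointed nose, on its axis, 108.5 mm from pin_grip along -y. The last 8 mm taper from 10 to 5 mm diameter; a 3 mm cross hole for the clip lies 12 mm from the end.
- pin_collar (a point): point on the pin's axis at the collar's face that looks to the tip, 26.5 mm from pin_grip along -y, 82 mm from the tip.
- ring_collar: bystander: loose grey ring, 58 mm across and 14 mm high, near the bench's front edge; origin at its underside.
- dish: bystander: loose clear dish, 55 mm across and 12 mm high, to the left behind the V-block; origin at its underside.
- felt_pen: bystander: loose felt marker, 134 mm long and 12 mm thick, near the bench's front edge; origin under its middle.

How it is judged:
By the outcome, as a careful person would: the job done as asked, in the order asked, and still so for the second after the job is handed in, while the arm keeps its last pose, push and grip.
It also fails if it takes over 58 s, if anything falls off the work surface, if the arm or the gripper's body presses on something with over 40 N, if the wrist force passes 120 N, or if a joint passes its speed limit or range.

## Robot

A 6-joint arm with a two-finger parallel gripper is mounted at the origin on a cart in front of the work surface, level with it; the furniture and walls round the work are solid. World frame = base frame: x ahead of the robot, y to its left, z up, the work surface at z = 0. Lengths are in mm, angles in rad, forces in N, time in s.
With the tool pointing down it reaches from about 350 to 875 mm from the base axis. Payload 4.2 kg.
Tool frame: the origin (TCP) lies midway between the tips of the shut fingers; the grasp point (between the pads) lies 19 mm behind it (tcp_to_grasp is the distance from the TCP to the grasp point, in mm); z points along the fingers, y is the line along which they close (so a half turn about z gives the same grasp; the last joint's range is limited). The gripper opens to 85 mm and grips with 20 to 120 N. Pads are 22 mm wide; open, the fingers measure 114 mm over their backs; the gripper's body (76 mm by 85 mm) begins 54 mm behind the grasp point. The pads swing forward as they close: fully open they stand 13 mm farther back than shut.
Start: joints at [1.539, 0.385, 0.008, 0, -1.194, -0.259], TCP at [179.167, 598.747, 193.612] pointing down, gripper open.
Joint ranges: [-3.14, 3.14], [-1.21, 2.06], [-1.07, 1.41], [-3.16, 2.05], [-2.99, -0.16], [-3.1, 3.1]. Speed limits (rad/s): [2.79, 2.79, 3.14, 3.14, 3.14, 3.14].

## Interface

Orientations are given as a unit quaternion [x, y, z, w].
In Python, from bench import read_state, get_image, job_done, tcp_to_grasp gives the robot as it stands.
- The arm moves only by the tool jog_arm, never from a script. Its argument "plan" is a list of rows, each a list of 3 entries, a list of its own where there are three numbers: the finger opening in mm, from 0 to 85.4, then the shift along the tool's x, y, z as a fraction of full scale, then the turn, a rotation vector about the tool's x, y, z as a fraction of full scale. A call has 1 to 10 rows; each row is the pose to reach, as a shift and turn from the pose commanded when the call began, along the tool's axes at that moment; what a row does not reach only later rows make up. Full scale, the value 1, is 0.1 m for a shift and 60 degrees for a turn. A row lasts 1/8 s, in which the tool goes at most 62.5 mm and 10.7 degrees, less where a joint would pass 70% of its speed; a pose out of reach is approached as far as the arm can. A call with a number of a shift or a turn outside -1 to 1 is refused whole. A call with a gripper value outside its range is refused whole. The fingers move at their own pace and stop on an object; the grip force is fixed at half the most. Time passes only in rows, so rows that repeat a pose let the fingers close. It gives the time, the measured TCP pose, the force, the opening and the grip force at its end, in the units of the state.
- read_state(): the state, without advancing time (a new reading comes with each control period).
- get_image(name): name is "scene" or "top" or "wrist"; returns a dict with "img" (480x640x3 uint8, red, green, blue), "range_z" (480x640 float32, mm along the optical axis (not along the pixel's ray), 0 where there is no reading), "intrinsics" (3x3 intrinsics, pixels), "extrinsics" (4x4, takes a point from camera to world coordinates); the wrist camera has in their place "tool_from_camera" (4x4, takes a point from camera to tool coordinates, whose origin is the TCP and whose axes are the flange's). Camera axes: x right, y down, z forward; pixel columns grow to the right and rows downward; lengths in mm; the calibration is good to about 2 mm. A picture is of the moment at which its call begins: read the wrist's pose just before it.
- job_done(): hands the job in; it is judged then, once.
The state is a dict: "clock": time; "joints": joint angles; "joint_vel": joint speeds; "joint_efforts": joint torques, N m; "position": TCP position; "ee_rot": TCP orientation; "contact_force": force on the tool from outside, world axes, zero at the start; "wrist_torque": the same for the moment, N m; "gripper_width": finger opening in mm; "grasp_force": force on a finger pad.
Only numpy, scipy, OpenCV 4.12 (cv2) and the standard library are available. Lean on these libraries where they do the work, as an engineer would, in place of code of your own. Each camera call takes 0.05 s, during which the arm holds its last target. There are 200 camera calls.

## Working session

There is one attempt and no reset: what is moved stays moved. The work goes in short steps, Python scripts to look and compute and a tool call to move; the robot and the scene stay as the last step left them, time stands still between calls to the robot, and variables do not carry over. Pictures are saved under pics/ and viewed, at most 10 in all, crops included, and the job is handed in when it is done.

Besides the shell and the picture viewer there is one more tool, called as name(argument=value, ...) on one line, values as JSON. jog_arm: Moves the arm, as the interface text tells. Its arguments: {"type":"object","properties":{"plan":{"type":"array"}},"required":["plan"]}

```bash
mkdir -p pics; ls; cat > h.py <<'E'
import numpy as np, cv2
from scipy.spatial.transform import Rotation as R
from bench import *
def save(n,f):
    d=get_image(n); cv2.imwrite(f'pics/{f}.png',d['img'][:,:,::-1]); np.savez(f'pics/{f}.npz',**d); return d
def pts(d,E=None):
    K=d['intrinsics'];z=d['range_z'];v,u=np.mgrid[:480,:640]
    P=np.stack([(u-K[0,2])/K[0,0]*z,(v-K[1,2])/K[1,1]*z,z,np.ones_like(z)],-1)
    return (P@(d['extrinsics'] if E is None else E).T)[...,:3]
E
python3 - <<'E'
from h import *
print(read_state(),tcp_to_grasp)
for n in ('scene','top'):
    d=save(n,n); print(n,d['intrinsics'][0],d['extrinsics'].round(3).tolist())
E
```

```text
pics
{'clock': 0.0, 'joints': array([ 1.53857892e+00,  3.85540467e-01,  6.63653732e-03, -5.18850063e-04,
       -1.19401897e+00, -2.58571417e-01]), 'joint_vel': array([ 3.36718692e-04, -8.88882208e-04, -7.38543507e-06, -4.58301240e-04,
        9.50612302e-04, -3.99802861e-04]), 'joint_efforts': array([-1.08524790e-03, -3.92291486e+01,  1.88408142e+01,  4.18627247e+00,
       -4.48858991e-03, -4.33581704e-06]), 'position': array([178.99755547, 598.11891997, 192.53264478]), 'ee_rot': array([ 9.89434381e-01, -1.44977298e-01, -1.19500701e-04,  1.08371459e-03]), 'contact_force': array([-0.01410272,  0.36561819,  0.85056584]), 'wrist_torque': array([-0.01576893,  0.01102808,  0.00346336]), 'grasp_force': 0.0, 'gripper_width': 85.46990256618231} 18.700000000000003
scene [522.32619903   0.         316.77834927] [[0.467, -0.587, 0.661, -18.502], [-0.884, -0.327, 0.334, -130.75], [0.02, -0.741, -0.672, 666.215], [0.0, 0.0, 0.0, 1.0]]
top [435.45885974   0.         320.67196207] [[-0.016, -0.988, 0.153, 385.42], [-1.0, 0.012, -0.026, 153.334], [0.024, -0.153, -0.988, 1003.421], [0.0, 0.0, 0.0, 1.0]]
```

View pics/scene.png

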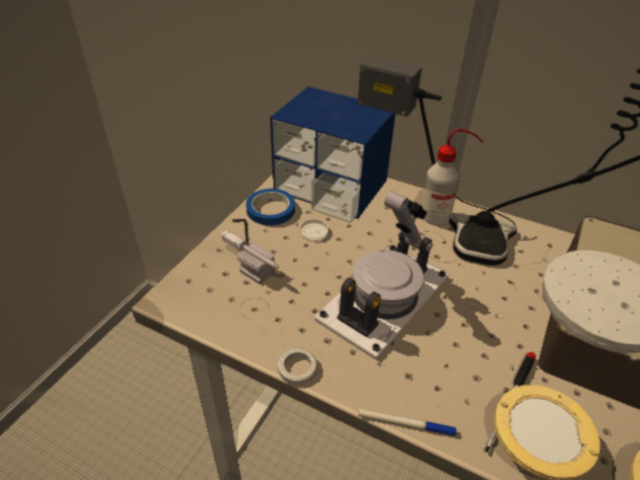

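View pics/top.png

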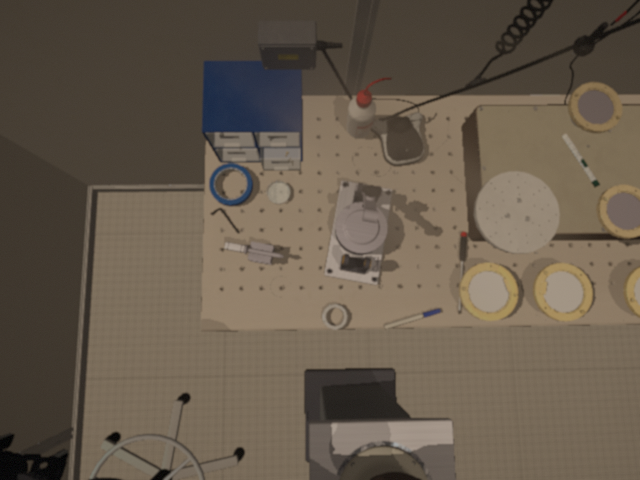

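```bash
python3 - <<'E'
from h import *
d=get_image('wrist');print(d['intrinsics'].round(1).tolist(),d['tool_from_camera'].round(3).tolist())
for n,boxes in (('top',dict(vb=(215,230,295,270),lug=(335,250,375,275),barend=(350,178,395,215))),('scene',dict(vb=(220,225,290,285),lug=(335,275,385,335),bar=(383,190,435,265)))):
    d=dict(np.load(f'pics/{n}.npz'));P=pts(d)
    for k,(a,b,c,e) in boxes.items():
        Q=P[b:e,a:c].reshape(-1,3);dz=d['range_z'][b:e,a:c].ravel()
        Q=Q[dz>0]
        for lo,hi in ((30,44),(44,60),(75,92),(92,100),(110,150),(150,190),(190,260)):
            S=Q[(Q[:,2]>lo)&(Q[:,2]<hi)]
            if len(S)>3: print(n,k,lo,hi,len(S),S.mean(0).round(),S.min(0).round(),S.max(0).round())
im=[]
t=cv2.imread('pics/top.png')[165:285,205:405];s=cv2.imread('pics/scene.png')[180:360,220:460]
im=np.vstack([cv2.resize(t,(600,360),interpolation=3)]);cv2.imwrite('pics/c1.png',im)
cv2.imwrite('pics/c2.png',cv2.resize(s,(800,600),interpolation=3))
E
```

```text
[[424.6, 0.0, 322.2], [0.0, 424.6, 234.9], [0.0, 0.0, 1.0]] [[0.001, -0.96, -0.28, 71.253], [1.0, 0.001, -0.0, 0.551], [0.0, -0.28, 0.96, -180.404], [0.0, 0.0, 0.0, 1.0]]
top vb 30 44 166 [525. 264.  42.] [500. 228.  31.] [548. 332.  44.]
top vb 44 60 492 [527. 278.  49.] [502. 214.  44.] [547. 342.  57.]
top lug 30 44 16 [492.  50.  35.] [480.  34.  30.] [511.  83.  43.]
top lug 44 60 31 [501.  48.  54.] [479.  18.  44.] [525.  84.  60.]
top lug 75 92 82 [493.  53.  87.] [479.  25.  76.] [513.  85.  92.]
top lug 92 100 61 [498.  56.  94.] [487.  26.  92.] [509.  81.  97.]
top barend 30 44 11 [648.  45.  36.] [644.  40.  31.] [664.  50.  42.]
top barend 44 60 21 [635.  38.  55.] [605.  -7.  46.] [654.  62.  60.]
top barend 75 92 72 [652.  32.  87.] [636.  -7.  77.] [668.  53.  92.]
top barend 92 100 35 [656.  40.  94.] [639.  -2.  92.] [666.  49.  97.]
top barend 110 150 20 [621.  40. 136.] [600.  19. 113.] [636.  46. 150.]
top barend 150 190 310 [618.  31. 169.] [583.   8. 152.] [644.  49. 189.]
top barend 190 260 111 [575.  40. 216.] [566.  24. 190.] [590.  52. 229.]
scene vb 30 44
[... 212 characters left out ...]
 277 [500.  51.  53.] [478.  20.  44.] [548.  89.  60.]
scene lug 75 92 280 [491.  52.  84.] [476.  22.  75.] [513.  84.  92.]
scene lug 92 100 84 [494.  51.  93.] [482.  23.  92.] [505.  82.  96.]
scene bar 30 44 113 [765.  35.  38.] [642.  -4.  30.] [822.  60.  44.]
scene bar 44 60 213 [708.  29.  53.] [628.  -4.  44.] [826.  62.  60.]
scene bar 75 92 309 [655.  20.  84.] [634.  -9.  75.] [809.  52.  92.]
scene bar 92 100 76 [644.  12.  94.] [633.  -3.  92.] [656.  46. 100.]
scene bar 110 150 183 [610.  25. 135.] [591.  13. 110.] [636.  46. 150.]
scene bar 150 190 455 [606.  26. 168.] [573.   8. 150.] [634.  49. 190.]
scene bar 190 260 398 [561.  37. 216.] [551.  24. 190.] [583.  55. 228.]
```

View pics/c2.png

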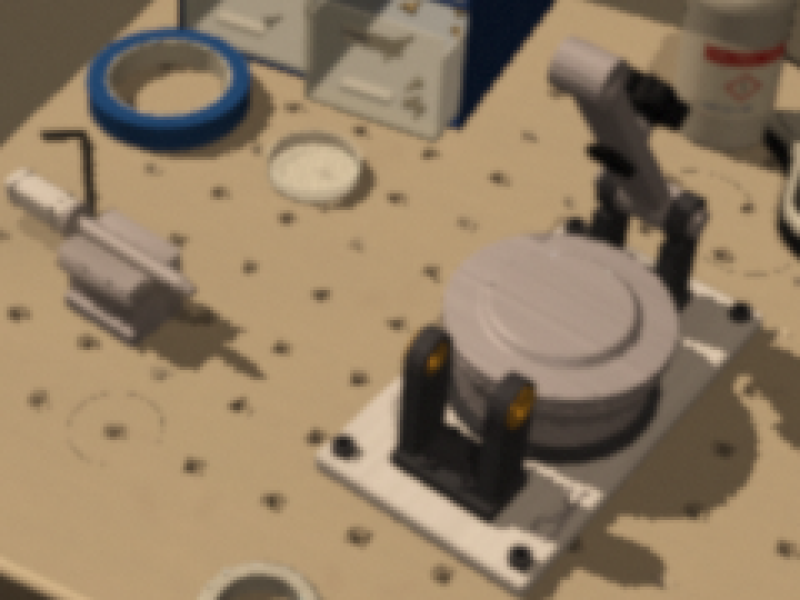

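jog_arm(plan=[[85,[0.44,0.2,-0.3],[0,0,0]],[85,[0.88,0.42,-0.58],[0,0,0]]])

```text
clock: 0.4
position: [251.8, 532.5, 251.5]
ee_rot: [0.99, -0.144, 0.0, 0.001]
contact_force: [0.7, 0.2, 0.1]
gripper_width: 85.4
grasp_force: 0.0
```

jog_arm(plan=[[85,[0.44,0.21,0],[0,0,0]],[85,[0.88,0.42,0],[0,0,0]]])

```text
clock: 0.65
position: [324.5, 466.7, 251.8]
ee_rot: [0.989, -0.145, -0.0, -0.0]
contact_force: [0.2, 0.1, -0.1]
gripper_width: 85.0
grasp_force: 0.0
```

jog_arm(plan=[[85,[0.44,0.21,0],[0,0,0]],[85,[0.88,0.42,0],[0,0,0]]])

```text
clock: 0.9
position: [396.8, 401.0, 251.4]
ee_rot: [0.989, -0.145, -0.0, 0.0]
contact_force: [-0.1, 0.7, 0.1]
gripper_width: 84.9
grasp_force: 0.0
```

jog_arm(plan=[[85,[0.44,0.21,0],[0,0,0]],[85,[0.88,0.42,0],[0,0,0]]])

```text
clock: 1.15
position: [469.1, 335.6, 251.4]
ee_rot: [0.989, -0.145, -0.0, 0.0]
contact_force: [0.9, 0.4, 0.3]
gripper_width: 84.9
grasp_force: 0.0
```

jog_arm(plan=[[85,[0.44,0.21,0],[0,0,0]],[85,[0.88,0.42,0],[0,0,0]],[85,[0.88,0.42,0],[0,0,0]],[85,[0.88,0.42,0],[0,0,0]]])

```text
clock: 1.65
position: [540.2, 271.3, 251.2]
ee_rot: [0.989, -0.145, -0.0, 0.0]
contact_force: [-0.2, 0.5, 0.5]
gripper_width: 85.2
grasp_force: 0.0
```

```bash
cat >> h.py <<'E'
def wsave(f):
    s=read_state(); d=get_image('wrist')
    T=np.eye(4);T[:3,:3]=R.from_quat(s['ee_rot']).as_matrix();T[:3,3]=s['position']
    d['extrinsics']=T@d.pop('tool_from_camera')
    cv2.imwrite(f'pics/{f}.png',d['img'][:,:,::-1]);np.savez(f'pics/{f}.npz',**d);return d
E
python3 - <<'E'
from h import *
s=read_state();print(s['clock'],s['position'],s['ee_rot'],s['joints']);wsave('w1')
E
```

```text
1.65 [540.19961332 271.29556494 251.15708327] [ 9.89408090e-01 -1.45159971e-01 -4.06616401e-04  2.19547109e-04] [ 7.32749869e-01  3.17401935e-01  5.19168446e-02 -3.58137601e-04
 -1.30616838e+00  5.46790938e-01]
```

View pics/w1.png

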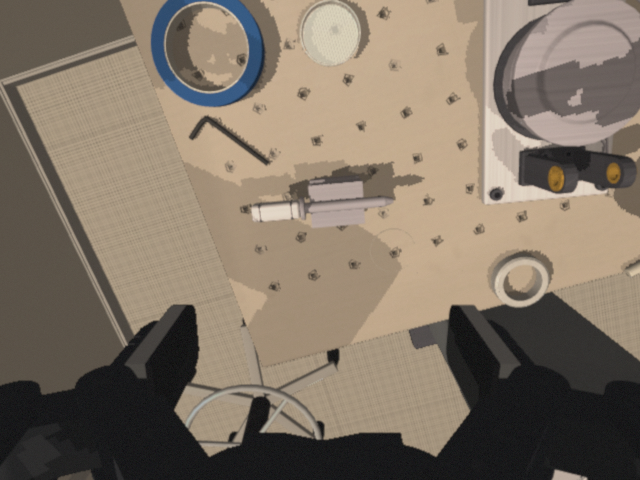

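```bash
python3 - <<'E'
from h import *
d=dict(np.load('pics/w1.npz'));P=pts(d);img=d['img']
def cast(u,v,z):
    K=d['intrinsics'];E=d['extrinsics'];r=E[:3,:3]@np.array([(u-K[0,2])/K[0,0],(v-K[1,2])/K[1,1],1]);return E[:3,3]+r*(z-E[2,3])/r[2]
B=(slice(190,232),slice(240,405));z=P[...,2]
hsv=cv2.cvtColor(img,cv2.COLOR_RGB2HSV)
print('bench z',np.median(z[225:250,395:430]))
# z profile along row of pin
for u in range(244,402,6):
    c=z[190:232,u]; k=np.where(c>np.max(c)-4)[0]+190; print(u,int(c.max()*10)/10,k.min(),k.max(),img[int(k.mean()),u].tolist())
# lugs
m=((z>88)&(z<100)).astype(np.uint8); m[:,:500]=0;m[:130]=0;m[210:]=0
n,l,st,ce=cv2.connectedComponentsWithStats(m)
for i in range(1,n):
    if st[i,4]>20: Q=P[l==i];print(st[i],Q.mean(0).round(1),Q.min(0).round(1),Q.max(0).round(1))
m=cv2.inRange(hsv,(15,150,90),(35,255,255));m[:,:500]=0;m[:130]=0;m[210:]=0
n,l,st,ce=cv2.connectedComponentsWithStats(m)
for i in range(1,n):
    if st[i,4]>20: print('brass',st[i],ce[i],np.median(P[l==i],0).round(1),cast(*ce[i],81).round(1))
E
```

```text
bench z 0.04959191528456586
244 2.3 190 231 [86, 77, 65]
250 1.5 190 231 [148, 132, 113]
256 54.4 205 221 [226, 215, 200]
262 54.5 204 220 [226, 214, 199]
268 54.3 204 220 [226, 213, 199]
274 54.2 203 219 [224, 212, 196]
280 53.8 203 219 [225, 213, 197]
286 54.3 202 218 [224, 212, 196]
292 431.5 190 200 [105, 94, 80]
298 54.1 203 217 [168, 155, 143]
304 56.9 206 216 [122, 111, 107]
310 51.3 203 212 [165, 150, 145]
316 431.5 221 221 [180, 163, 155]
322 50.3 201 211 [179, 163, 157]
328 431.5 203 203 [139, 127, 121]
334 50.9 200 210 [180, 164, 158]
340 51.2 200 209 [173, 157, 151]
346 431.5 221 221 [179, 163, 156]
352 51.2 200 208 [185, 168, 162]
358 50.7 198 206 [167, 153, 146]
364 50.4 198 207 [175, 159, 153]
370 50.4 197 206 [168, 153, 146]
376 431.5 226 226 [196, 172, 143]
382 50.3 197 205 [182, 166, 159]
388 49.4 196 204 [153, 139, 133]
394 1.4 190 231 [194, 170, 142]
400 2.8 190 231 [198, 174, 145]
[617 159  21  28 430] [492.9  30.4  91.7] [480.3  21.5  88. ] [504.2  37.   95.2]
[558 164  21  28 449] [502.   75.9  91.6] [489.8  67.4  88. ] [512.7  83.2  95.4]
brass [607 163  13  20 203] [613.10344828 172.77339901] [491.2  33.1  76.3] [492.6  34.4  81. ]
brass [549 167  15  24 300] [555.75666667 178.25666667] [501.3  80.6  79.6] [501.6  80.4  81. ]
```

```bash
python3 - <<'E'
from h import *
d=dict(np.load('pics/w1.npz'));P=pts(d)
def cast(u,v,z):
    K=d['intrinsics'];E=d['extrinsics'];r=E[:3,:3]@np.array([(u-K[0,2])/K[0,0],(v-K[1,2])/K[1,1],1]);return E[:3,3]+r*(z-E[2,3])/r[2]
for a in ((256,213,53),(286,210,53),(251.5,213,53),(300,210,53),(322,206,50),(382,201,50),(396,200.5,45)): print(a,cast(*a).round(1))
for n in ('top','scene'):
    e=dict(np.load(f'pics/{n}.npz'));Q=pts(e)[e['range_z']>0]
    for lo,hi in((60,130),(130,200),(200,260),(260,400)):
        S=Q[(Q[:,0]>600)&(Q[:,0]<780)&(abs(Q[:,1]-25)<150)&(Q[:,2]>lo)&(Q[:,2]<hi)]
        S=S[(S[:,0]>690)|(S[:,1]>75)|(S[:,1]<-40)]
        if len(S):
            h=np.unique((S[:,:2]//20*20).astype(int),axis=0,return_counts=True);print(n,lo,[(*a,c) for a,c in zip(h[0].tolist(),h[1]) if c>5])
    C=np.array([497.5,53.2]);ex=np.array([.981,-.195]);q=np.c_[(Q[:,:2]-C)@ex,(Q[:,:2]-C)@[.195,.981],Q[:,2]]
    S=q[(q[:,0]>40)&(q[:,0]<190)&(abs(q[:,1])<40)&(q[:,2]>100)]
    S=S[abs(S[:,1])<14]
    for z in range(100,235,12):
        s=S[abs(S[:,2]-z)<6]
        if len(s): print(n,z,np.percentile(s[:,0],[2,98]).round(),np.percentile(s[:,1],[2,98]).round(),len(s))
E
```

```text
(256, 213, 53) [539.6 334.   53. ]
(286, 210, 53) [534.4 306.9  53. ]
(251.5, 213, 53) [540.8 338.   53. ]
(300, 210, 53) [530.8 294.6  53. ]
(322, 206, 50) [528.  274.5  50. ]
(382, 201, 50) [516.7 220.6  50. ]
(396, 200.5, 45) [512.3 207.6  45. ]
top 60 [(600, 60, np.int64(15)), (600, 80, np.int64(19)), (720, 160, np.int64(6)), (740, 160, np.int64(40)), (760, 160, np.int64(21))]
top 130 [(740, 160, np.int64(42)), (760, 160, np.int64(38))]
top 112 [139. 142.] [13. 13.] 2
top 124 [128. 139.] [11. 13.] 6
top 136 [121. 131.] [10. 13.] 4
top 148 [102. 143.] [-8. 13.] 13
top 160 [106. 146.] [-13.  13.] 83
top 172 [102. 140.] [-12.  13.] 144
top 184 [ 88. 131.] [-10.  13.] 41
top 196 [86. 93.] [-11.  12.] 31
top 208 [58. 75.] [-8. 14.] 11
top 220 [58. 80.] [-12.  14.] 147
top 232 [63. 75.] [-12.  11.] 35
scene 60 [(600, 60, np.int64(18)), (600, 80, np.int64(13)), (720, 160, np.int64(23)), (740, 160, np.int64(178)), (760, 160, np.int64(112))]
scene 130 [(740, 160, np.int64(155)), (760, 160, np.int64(105))]
scene 100 [134. 150.] [-12.   8.] 20
scene 112 [128. 145.] [-12.   7.] 41
scene 124 [120. 135.] [-13.  -5.] 29
scene 136 [104. 129.] [-12.  10.] 54
scene 148 [ 97. 133.] [-12.  11.] 119
scene 160 [ 95. 138.] [-14.   9.] 110
scene 172 [ 88. 135.] [-14.   8.] 195
scene 184 [ 79. 128.] [-13.  10.] 64
scene 196 [74. 89.] [-13.  -2.] 34
scene 208 [57. 80.] [-13.  11.] 103
scene 220 [57. 76.] [-13.  12.] 239
scene 232 [65. 72.] [-13.   8.] 21
```

jog_arm(plan=[[0,[0.4,0.5,0],[0,0,-0.05]],[0,[0.8,1.0,0],[0,0,-0.09]],[0,[0.8,1.0,0],[0,0,-0.09]]])

```text
clock: 2.08
position: [588.7, 150.6, 251.7]
ee_rot: [0.995, -0.099, 0.0, 0.0]
contact_force: [-0.0, 0.3, -0.2]
gripper_width: 31.4
grasp_force: 0.0
```

jog_arm(plan=[[0,[0.35,0.5,0],[0,0,0]],[0,[0.35,0.58,0],[0,0,0]]])

```text
clock: 2.33
position: [611.7, 88.1, 251.3]
ee_rot: [0.995, -0.099, -0.0, 0.0]
contact_force: [0.1, 0.5, 0.1]
gripper_width: 0.1
grasp_force: 0.0
```

jog_arm(plan=[[0,[0.35,0.5,0],[0,0,0]],[0,[0.35,0.57,0],[0,0,0]],[0,[0.35,0.57,0],[0,0,0]],[0,[0.35,0.57,0],[0,0,0]]])

```text
clock: 2.82
position: [634.2, 28.0, 251.9]
ee_rot: [0.995, -0.097, 0.0, -0.0]
contact_force: [-0.5, 0.4, 0.2]
gripper_width: -0.1
grasp_force: 0.0
```

```bash
python3 - <<'E'
from h import *
s=read_state();print(s['position'],R.from_quat(s['ee_rot']).as_matrix().round(3),s['gripper_width'])
q=s['position'][:2]-[654.5,22];print(q@[.981,-.195],q@[.195,.981]);wsave('w2')
E
```

```text
[634.21601988  27.97244127 251.90343042] [[ 0.981 -0.193  0.   ]
 [-0.193 -0.981  0.   ]
 [ 0.    -0.    -1.   ]] -0.10965801564891492
-21.063210540534147 1.9035887603134722
```

View pics/w2.png

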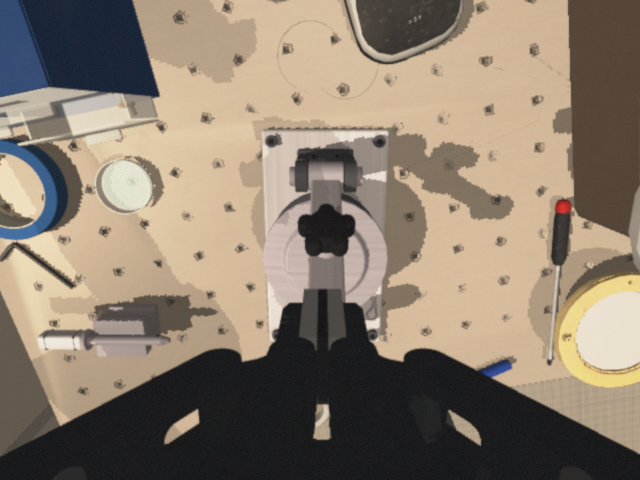

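jog_arm(plan=[[0,[0,0,0.18],[0,0,0]],[0,[-0.1,0,0.36],[0,0,0]],[0,[-0.25,0,0.45],[0,0,0]],[0,[-0.37,0,0.53],[0,0,0]],[0,[-0.43,0,0.57],[0,0,0]],[0,[-0.48,0,0.6],[0,0,0]]])

```text
clock: 3.62
position: [587.5, 36.3, 191.9]
ee_rot: [0.995, -0.098, 0.0, -0.0]
contact_force: [0.7, -0.6, -0.2]
gripper_width: -0.0
grasp_force: 0.0
```

jog_arm(plan=[[0,[-0.08,0,0.07],[0,0,0]],[0,[-0.16,0,0.13],[0,0,0]],[0,[-0.23,0,0.21],[0,0,0]],[0,[-0.29,0,0.28],[0,0,0]]])

```text
clock: 4.12
position: [558.7, 41.3, 163.2]
ee_rot: [0.995, -0.098, 0.0, -0.0]
contact_force: [0.2, -0.4, 2.3]
gripper_width: -0.0
grasp_force: 0.7
```

jog_arm(plan=[[0,[-0.06,0,0.08],[0,0,0]],[0,[-0.1,0,0.16],[0,0,0]],[0,[-0.14,0,0.26],[0,0,0]],[0,[-0.18,0,0.36],[0,0,0]],[0,[-0.21,0,0.46],[0,0,0]],[0,[-0.24,0,0.55],[0,0,0]],[0,[-0.25,0,0.63],[0,0,0]],[0,[-0.26,0,0.69],[0,0,0]]])

```text
clock: 5.12
position: [533.4, 46.3, 94.0]
ee_rot: [0.995, -0.098, -0.0, 0.0]
contact_force: [-0.5, -0.2, 1.9]
gripper_width: -0.0
grasp_force: 0.6
```

```bash
python3 - <<'E'
from h import *
s=read_state();print(s['position'],s['contact_force']);wsave('w3')
E
```

```text
[533.36975778  46.25976786  93.98230675] [-0.46126303 -0.22905174  1.94332066]
```

View pics/w3.png

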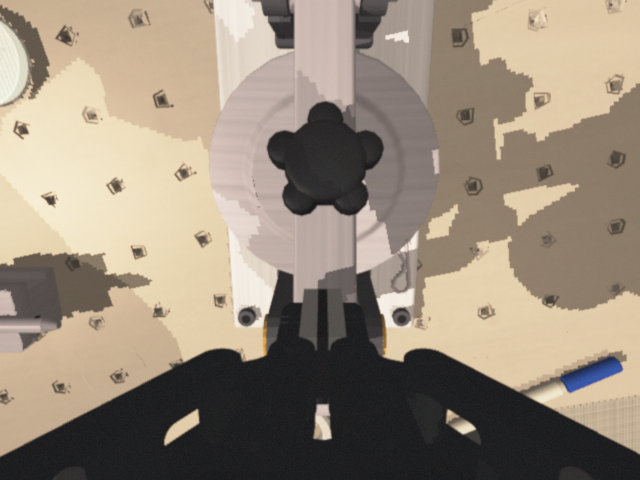

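jog_arm(plan=[[0,[0,0,0.03],[0,0,0]],[0,[0,0,0.06],[0,0,0]],[0,[0,0,0.08],[0,0,0]],[0,[0,0,0.1],[0,0,0]],[0,[0,0,0.1],[0,0,0]]])

```text
clock: 5.8
position: [533.6, 46.4, 84.4]
ee_rot: [0.995, -0.098, -0.0, -0.0]
contact_force: [0.1, -0.1, -0.4]
gripper_width: -0.1
grasp_force: 0.0
```

jog_arm(plan=[[0,[0,0,0.015],[0,0,0]],[0,[0,0,0.025],[0,0,0]],[0,[0,0,0.025],[0,0,0]]])

```text
clock: 6.18
position: [533.6, 46.3, 82.0]
ee_rot: [0.995, -0.098, -0.0, -0.0]
contact_force: [-0.7, 0.7, 0.6]
gripper_width: 0.1
grasp_force: 0.1
```

```bash
python3 - <<'E'
from h import *
wsave('w4');d=save('scene','scene2');save('top','top2')
d=dict(np.load('pics/w4.npz'));
C=np.array([497.5,53.2])
for n in('w4','top2','scene2'):
    e=dict(np.load(f'pics/{n}.npz'));Q=pts(e)[e['range_z']>0]
    q=np.c_[(Q[:,:2]-C)@[.981,-.195],(Q[:,:2]-C)@[.195,.981],Q[:,2]]
    for x in range(10,150,10):
        s=q[(abs(q[:,0]-x)<5)&(abs(q[:,1])<10)&(q[:,2]>70)]
        if len(s)>4: print(n,x,np.percentile(s[:,2],[10,50,90]).round(1),len(s))
cv2.imwrite('pics/c3.png',cv2.resize(cv2.imread('pics/scene2.png')[180:360,260:480],(733,600),interpolation=3))
E
```

```text
w4 10 [131.3 131.8 132.4] 25
w4 30 [157.  167.4 171.5] 949
w4 40 [116.6 156.8 181.5] 1921
w4 50 [125.3 190.3 205. ] 15644
w4 60 [110.7 112.1 114.8] 1652
w4 70 [109.6 111.8 134.1] 690
w4 80 [132.3 133.3 134.3] 2037
w4 90 [129.9 131.2 132.5] 2151
w4 100 [101.6 128.  130. ] 1970
w4 110 [ 98.2  99.5 124.5] 1561
w4 120 [95.6 96.9 98.2] 1561
w4 130 [93.2 94.4 95.7] 1560
w4 140 [90.6 91.9 93.2] 1573
top2 10 [129.3 475.2 478.2] 184
top2 20 [122.4 479.2 480.3] 159
top2 30 [478.4 479.7 480.7] 123
top2 40 [478.6 479.6 480.8] 124
top2 50 [478.3 479.5 480.7] 118
top2 60 [475.8 477.9 479.5] 104
top2 70 [469.4 472.3 475.3] 93
top2 80 [468.4 469.7 470.7] 23
scene2 10 [292.1 474.2 477.7] 264
scene2 20 [123.7 202.4 479.3] 396
scene2 30 [127.6 168.  479.3] 499
scene2 40 [117.3 479.4 479.9] 80
scene2 50 [114.2 479.5 479.9] 67
scene2 60 [110.6 112.5 479.2] 27
scene2 70 [ 90.1 109.7 113.2] 45
scene2 80 [102.2 109.4 113.5] 28
scene2 90 [ 91.7 104.7 131.7] 12
scene2 100 [101.5 115.4 129.6] 12
scene2 120 [95.5 95.7 96.3] 6
scene2 130 [93.2 94.5 95.8] 15
scene2 140 [90.3 91.6 92.7] 9
```

View pics/c3.png

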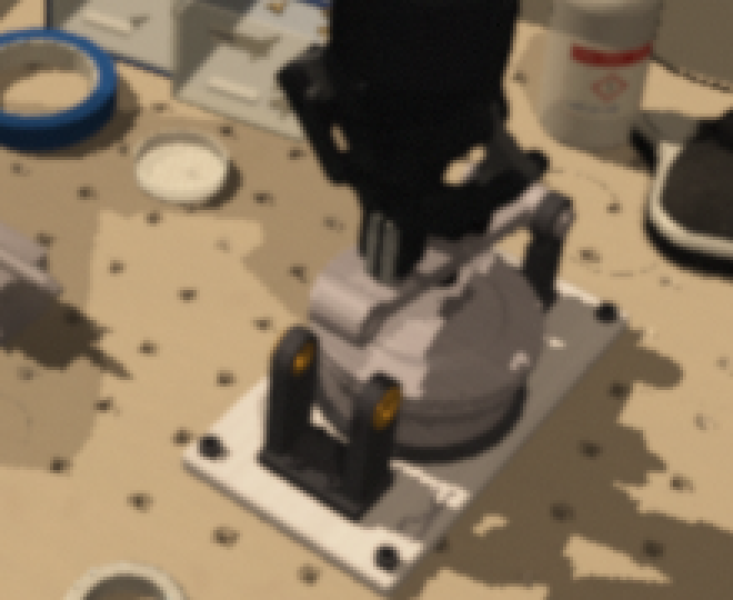

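```bash
python3 - <<'E'
from h import *
C=np.array([497.5,53.2])
for n in('w3','w4'):
    e=dict(np.load(f'pics/{n}.npz'));Q=pts(e)
    q=np.stack([(Q[...,:2]-C)@[.981,-.195],(Q[...,:2]-C)@[.195,.981],Q[...,2]],-1)
    ok=e['range_z']>0
    for x in (60,64,115,125,135,145):
        s=q[ok&(abs(q[...,0]-x)<3)&(abs(q[...,1])<10)&(q[...,2]>70)]
        print(n,x,np.median(s[:,2]).round(1))
    for v in range(260,330,8):
        print(n,v,[(int(a),int(b),int(c)) for a,b,c in q[v,290:360:7]])
cv2.imwrite('pics/c4.png',cv2.resize(cv2.imread('pics/w4.png')[190:390,220:430],(630,600),interpolation=2))
E
```

```text
w3 60 121.1
w3 64 119.7
w3 115 102.4
w3 125 98.9
w3 135 95.5
w3 145 92.1
w3 260 [(32, 16, 63), (53, 9, 123), (53, 6, 122), (53, 3, 123), (54, 1, 124), (53, -1, 122), (53, -4, 123), (107, 0, 274), (53, -9, 123), (53, -12, 122)]
w3 268 [(27, 16, 61), (51, 9, 125), (51, 6, 124), (50, 3, 123), (50, 1, 124), (51, -1, 124), (51, -4, 124), (50, -6, 124), (50, -9, 123), (50, -11, 124)]
w3 276 [(11, 19, 33), (47, 9, 124), (48, 6, 125), (47, 3, 124), (47, 1, 124), (48, -1, 125), (48, -4, 125), (47, -6, 124), (48, -9, 125), (47, -12, 124)]
w3 284 [(12, 18, 47), (45, 9, 125), (45, 6, 125), (44, 3, 125), (45, 1, 125), (44, -1, 125), (45, -4, 125), (45, -6, 127), (45, -9, 126), (44, -12, 125)]
w3 292 [(11, 17, 57), (41, 9, 125), (47, 5, 139), (48, 3, 140), (47, 1, 138), (47, -1, 139), (47, -3, 139), (47, -6, 139), (42, -9, 127), (42, -11, 126)]
w3 300 [(12, 16, 69), (39, 9, 128), (47, 5, 145), (47, 3, 144), (47, 1, 145), (47, -1, 145), (47, -3, 145), (48, -5, 146), (39, -9, 128), (39, -11, 128)]
w3 308 [(43, 10, 143), (43, 8, 142), (47, 5, 152), (47, 3, 150), (48, 0, 152), (48, -1, 152), (47, -3, 
[... 1120 characters left out ...]
, 127), (48, -1, 127), (48, -3, 127), (48, -6, 127), (43, -9, 116), (43, -11, 116)]
w4 300 [(11, 16, 56), (40, 9, 116), (48, 5, 134), (48, 3, 133), (47, 1, 133), (47, -1, 133), (47, -3, 133), (48, -5, 134), (40, -9, 117), (39, -11, 116)]
w4 308 [(44, 10, 131), (43, 8, 131), (48, 5, 140), (47, 3, 139), (47, 1, 139), (47, -1, 139), (47, -3, 139), (47, -5, 139), (44, -8, 131), (44, -10, 131)]
w4 316 [(43, 10, 135), (43, 7, 136), (48, 5, 145), (47, 3, 144), (47, 1, 144), (48, -1, 145), (47, -3, 144), (48, -5, 145), (43, -8, 136), (43, -10, 136)]
w4 324 [(44, 9, 143), (43, 7, 142), (47, 5, 149), (48, 3, 150), (48, 0, 150), (47, -1, 149), (48, -3, 150), (48, -5, 151), (44, -7, 143), (43, -9, 142)]
```

View pics/c4.png

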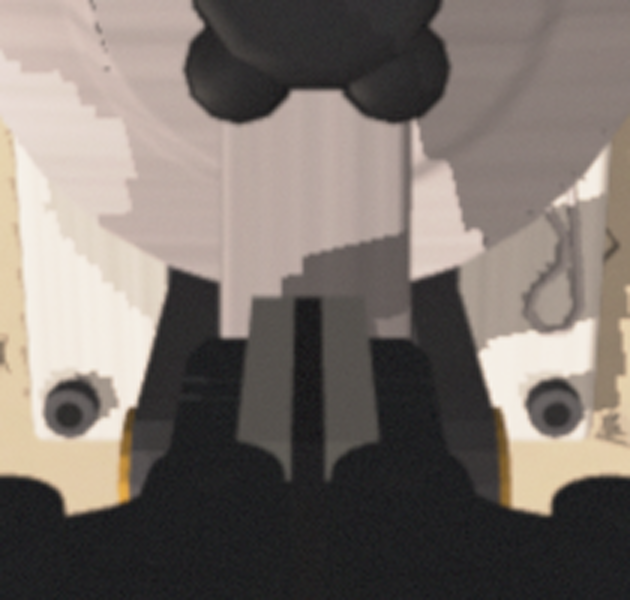

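```bash
python3 - <<'E'
from h import *
for n,t in(('w2',251.9),('w4',82)):
    e=dict(np.load(f'pics/{n}.npz'));Q=pts(e)
    for u in (312,333):
        print(n,u,[(v,int(Q[v,u,2]-t)) for v in range(270,345,5)])
E
```

```text
w2 312 [(270, -85), (275, -80), (280, -77), (285, -75), (290, 43), (295, 47), (300, 52), (305, 55), (310, 59), (315, 62), (320, 66), (325, 68), (330, 71), (335, 74), (340, 74)]
w2 333 [(270, -85), (275, -81), (280, -77), (285, -75), (290, 43), (295, 47), (300, 51), (305, 56), (310, 59), (315, 62), (320, 65), (325, 69), (330, 71), (335, 74), (340, 75)]
w4 312 [(270, 32), (275, 32), (280, 33), (285, 33), (290, 43), (295, 47), (300, 52), (305, 55), (310, 58), (315, 62), (320, 65), (325, 68), (330, 71), (335, 73), (340, 75)]
w4 333 [(270, 33), (275, 31), (280, 33), (285, 33), (290, 43), (295, 49), (300, 52), (305, 54), (310, 58), (315, 62), (320, 66), (325, 68), (330, 71), (335, 75), (340, 75)]
```

```bash
python3 - <<'E'
from h import *
e=dict(np.load('pics/w2.npz'));D=e['range_z'];K=e['intrinsics']
s=get_image('wrist')['tool_from_camera']
for n,us in(('w2',(300,312,322,345)),('w1',(165,175,185,460,475))):
    e=dict(np.load(f'pics/{n}.npz'));T=pts(e,s)
    for u in us: print(n,u,[(v,*T[v,u].round().astype(int).tolist()) for v in range(286,372,4) if e['range_z'][v,u]<190 and e['range_z'][v,u]>0][:7])
E
```

```text
w2 300 [(302, 7, -7, -44), (306, 8, -7, -49), (310, 7, -7, -51), (314, 7, -7, -53), (318, 7, -7, -57), (322, 7, -6, -59), (326, 11, -6, -69)]
w2 312 [(290, 11, -3, -43), (294, 11, -3, -47), (298, 11, -3, -50), (302, 11, -3, -54), (306, 12, -3, -57), (310, 11, -3, -59), (314, 11, -3, -62)]
w2 322 [(290, 12, 1, -45), (294, 12, 1, -48), (298, 11, 1, -50), (302, 11, 1, -53), (306, 11, 1, -55), (310, 11, 1, -60), (314, 11, 1, -62)]
w2 345 [(302, 7, 9, -45), (306, 7, 8, -48), (310, 7, 8, -51), (314, 7, 8, -54), (318, 7, 8, -56), (322, 7, 8, -59), (326, 12, 7, -70)]
w1 165 [(314, 11, -48, -61), (318, 11, -47, -65), (322, 11, -46, -66), (326, 11, -45, -70), (330, 10, -45, -70), (334, 11, -44, -73), (338, 11, -43, -77)]
w1 175 [(306, 11, -46, -57), (310, 11, -45, -59), (314, 11, -45, -61), (318, 11, -44, -64), (322, 11, -43, -66), (326, 11, -42, -69), (330, 10, -42, -70)]
w1 185 [(306, 11, -43, -56), (310, 11, -42, -59), (314, 11, -42, -61), (318, 9, -42, -61), (322, 9, -42, -62), (326, 7, -42, -62), (330, 6, -42, -63)]
w1 460 [(306, 11, 45, -56), (310, 11, 44, -59), (314, 11, 43, -61), (318, 10, 43, -62), (322, 9, 43, -63), (326, 8, 43, -63), (330, 6, 43, -63)]
w1 475 [(306, 11, 50, -56), (310, 11, 49, -59), (314, 11, 48, -60), (318, 11, 47, -65), (322, 11, 46, -66), (326, 11, 45, -69), (330, 11, 44, -72)]
```

jog_arm(plan=[[0,[0,0,0.06],[0,0,0]],[0,[0,0,0.12],[0,0,0]],[0,[0,0,0.18],[0,0,0]],[0,[0,0,0.24],[0,0,0]],[0,[0,0,0.28],[0,0,0]],[0,[0,0,0.31],[0,0,0]]])

```text
clock: 7.12
position: [533.5, 46.2, 50.7]
ee_rot: [0.995, -0.098, -0.0, 0.0]
contact_force: [-1.2, 0.6, 1.2]
gripper_width: 0.1
grasp_force: 0.5
```

jog_arm(plan=[[0,[0,0,0.02],[0,0,0]],[0,[0,0,0.03],[0,0,0]],[0,[0,0,0.03],[0,0,0]]])

```text
clock: 7.5
position: [533.5, 46.3, 49.3]
ee_rot: [0.995, -0.098, 0.0, 0.0]
contact_force: [-3.5, 0.1, 8.4]
gripper_width: 0.4
grasp_force: 4.0
```

jog_arm(plan=[[0,[0,0,0.01],[0,0,0]],[0,[0,0,0.02],[0,0,0]],[0,[0,0,0.02],[0,0,0]]])

```text
clock: 7.88
position: [533.6, 46.3, 49.2]
ee_rot: [0.995, -0.097, 0.0, 0.0]
contact_force: [-8.1, 1.3, 18.9]
gripper_width: 0.0
grasp_force: 9.4
```

```bash
python3 - <<'E'
from h import *
wsave('w5');e=dict(np.load('pics/w5.npz'));Q=pts(e)
C=np.array([497.5,53.2])
q=np.stack([(Q[...,:2]-C)@[.981,-.195],(Q[...,:2]-C)@[.195,.981],Q[...,2]],-1);ok=e['range_z']>0
for x in range(50,150,8):
    s=q[ok&(abs(q[...,0]-x)<3)&(abs(q[...,1])<10)&(q[...,2]>70)]
    if len(s):print(x,np.median(s[:,2]).round(1))
E
```

```text
50 138.2
58 170.1
66 112.2
74 113.0
82 113.0
90 112.2
98 87.6
106 87.1
114 87.0
122 87.0
130 87.0
138 87.0
```

jog_arm(plan=[[0,[0,0,-0.3],[0,0,0]],[0,[0,0,-0.8],[0,0,0]],[50,[0,0,-1.0],[0,0,0]]])

```text
clock: 8.3
position: [535.6, 46.8, 149.4]
ee_rot: [0.995, -0.098, 0.003, -0.001]
contact_force: [0.9, -0.6, -1.0]
gripper_width: 17.2
grasp_force: 0.0
```

jog_arm(plan=[[50,[-0.08,-0.45,0],[0,0,0]],[50,[-0.17,-0.88,0],[0,0,0]]])

```text
clock: 8.55
position: [534.7, 136.9, 146.8]
ee_rot: [0.995, -0.099, 0.001, -0.001]
contact_force: [-0.1, -0.5, -0.4]
gripper_width: 49.8
grasp_force: 0.0
```

jog_arm(plan=[[50,[-0.08,-0.45,0],[0,0,0]],[50,[-0.17,-0.88,0],[0,0,0]]])

```text
clock: 8.8
position: [534.9, 227.2, 146.2]
ee_rot: [0.995, -0.098, 0.0, -0.0]
contact_force: [0.3, -0.6, 0.6]
gripper_width: 49.8
grasp_force: 0.0
```

jog_arm(plan=[[50,[-0.04,-0.22,0],[0,0,0.15]],[50,[-0.08,-0.44,0],[0,0,0.3]],[50,[-0.13,-0.66,0],[0,0,0.45]],[50,[-0.17,-0.88,0],[0,0,0.6]],[50,[-0.17,-0.88,0],[0,0,0.75]],[50,[-0.17,-0.88,0],[0,0,0.75]]])

```text
clock: 9.55
position: [535.2, 315.5, 145.9]
ee_rot: [0.882, -0.471, 0.0, -0.0]
contact_force: [0.3, 0.1, -0.2]
gripper_width: 50.0
grasp_force: 0.0
```

jog_arm(plan=[[50,[0,0,0],[0,0,0.15]],[50,[0,0,0],[0,0,0.3]],[50,[0,0,0],[0,0,0.45]],[50,[0,0,0],[0,0,0.6]],[50,[0,0,0],[0,0,0.75]],[50,[0,0,0],[0,0,0.75]],[50,[0,0,0],[0,0,0.75]]])

```text
clock: 10.42
position: [535.3, 315.0, 146.2]
ee_rot: [-0.635, 0.772, 0.0, 0.0]
contact_force: [0.3, 0.2, 0.3]
gripper_width: 50.1
grasp_force: 0.0
```

```bash
python3 - <<'E'
from h import *
s=read_state();print(s['clock'],s['position'],R.from_quat(s['ee_rot']).as_matrix().round(3).tolist(),s['gripper_width'],s['joints'].round(2));wsave('w6')
E
```

```text
10.425 [535.25497115 315.03342112 146.1663647 ] [[-0.192, -0.981, 0.0], [-0.981, 0.192, 0.0], [-0.0, -0.0, -1.0]] 50.1083329046922 [ 0.79  0.41 -0.07  0.   -1.09 -0.99]
```

View pics/w6.png

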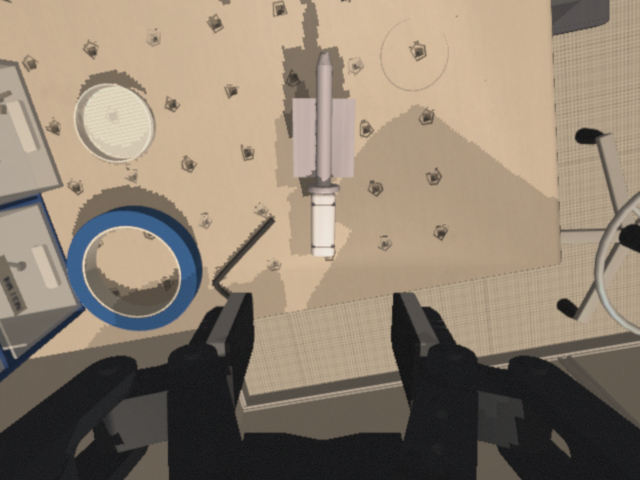

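```bash
cat >> h.py <<'E'
def cast(d,u,v,z):
    K=d['intrinsics'];E=d['extrinsics'];r=E[:3,:3]@np.array([(u-K[0,2])/K[0,0],(v-K[1,2])/K[1,1],1]);return E[:3,3]+r*(z-E[2,3])/r[2]
E
python3 - <<'E'
from h import *
d=dict(np.load('pics/w6.npz'));P=pts(d);z=P[...,2];g=d['range_z'];img=d['img']
m=((z>50)&(z<58)&(g>0)).astype(np.uint8);m[:,:300]=0;m[:,345:]=0;m[265:]=0
for v in range(186,262,4):
    u=np.where(m[v])[0]
    if len(u): print(v,u.min(),u.max(),len(u),P[v,u].mean(0).round(1))
m2=((z>47.5)&(z<53)&(g>0)).astype(np.uint8)
for v in (50,54,58,75,90,110,130,150,165,180):
    u=np.where(m2[v,305:345])[0]+305
    if len(u): print('sh',v,u.min(),u.max(),P[v,u].mean(0).round(1))
for v in range(44,60,2): print(v,img[v,320:330,0].tolist())
T=pts(d,get_image('wrist')['tool_from_camera'])
for u in(238,245,400,408): print(u,[(v,*T[v,u].round().astype(int).tolist()) for v in range(286,372,4) if 0<g[v,u]<190][:5])
E
```

```text
186 309 337 29 [529.9 290.9  51.9]
190 309 337 29 [530.4 293.1  54.2]
194 313 334 22 [530.6 296.1  52.2]
198 313 335 23 [530.8 298.7  52.8]
202 312 334 22 [531.7 301.2  52.7]
206 312 334 23 [532.5 303.8  52.7]
210 312 335 24 [532.6 306.5  52.7]
214 312 335 24 [533.2 309.2  52.8]
218 312 334 23 [534.  311.8  52.7]
222 312 334 23 [534.5 314.5  52.7]
226 312 334 23 [535.1 317.2  52.6]
230 312 334 23 [535.6 319.9  52.8]
234 312 334 23 [536.1 322.5  53.2]
238 312 333 22 [537.  325.4  52.6]
242 312 334 23 [537.2 328.2  52.8]
246 311 334 24 [538.1 330.8  53. ]
250 312 333 22 [538.6 333.7  52.7]
254 313 333 21 [538.8 336.6  52.8]
sh 54 324 326 [513.5 212.5  48.4]
sh 58 320 329 [514.4 214.6  48.2]
sh 75 317 331 [516.3 224.2  49.1]
sh 90 318 330 [518.  232.7  49.3]
sh 110 318 330 [520.3 244.4  49.6]
sh 130 319 330 [522.3 256.4  49.5]
sh 150 317 328 [525.9 268.4  49.1]
sh 165 317 329 [527.4 277.8  49.6]
sh 180 317 330 [529.  287.6  49.1]
44 [210, 212, 211, 211, 211, 212, 214, 213, 214, 214]
46 [166, 205, 211, 211, 211, 213, 212, 211, 208, 210]
48 [135, 165, 202, 193, 175, 171, 170, 161, 138, 138]
50 [131, 131, 134, 134, 130, 127, 128, 130, 132, 131]
52 [111, 104, 108, 113, 119, 124, 138, 152, 143, 130]
54 [100, 116, 130, 142, 147, 164, 174, 167, 146, 123]
56 [118, 137, 153, 167, 174, 179, 177, 168, 151, 134]
58 [125, 145, 160, 171, 176, 176, 175, 167, 155, 139]
238 [(294, 12, -29, -47), (298, 11, -28, -49), (302, 11, -28, -52), (306, 12, -27, -56), (310, 11, -27, -58)]
245 [(294, 12, -26, -47), (298, 12, -26, -50), (302, 11, -25, -53), (306, 11, -25, -55), (310, 10, -25, -56)]
400 [(294, 12, 27, -47), (298, 11, 26, -50), (302, 12, 25, -54), (306, 11, 25, -55), (310, 10, 25, -55)]
408 [(294, 11, 29, -46), (298, 12, 29, -50), (302, 12, 28, -53), (306, 11, 28, -55), (310, 12, 27, -59)]
```

jog_arm(plan=[[50,[-0.01,0,0.3],[0,0,0]],[50,[-0.01,0,0.7],[0,0,0]],[50,[-0.01,0,1.0],[0,0,0]]])

```text
clock: 10.9
position: [534.9, 315.9, 44.6]
ee_rot: [-0.635, 0.773, 0.0, -0.001]
contact_force: [0.3, -0.2, 0.3]
gripper_width: 49.9
grasp_force: 0.0
```

jog_arm(plan=[[50,[0,0,0.25],[0,0,0]],[50,[0,0,0.45],[0,0,0]],[50,[0,0,0.58],[0,0,0]],[50,[0,0,0.58],[0,0,0]]])

```text
clock: 11.4
position: [535.0, 315.8, -12.7]
ee_rot: [-0.635, 0.773, -0.0, -0.001]
contact_force: [-0.6, 0.2, -0.2]
gripper_width: 49.7
grasp_force: 0.0
```

jog_arm(plan=[[30,[0,0,0],[0,0,0]],[20,[0,0,0],[0,0,0]],[16,[0,0,0],[0,0,0]],[13,[0,0,0],[0,0,0]],[10,[0,0,0],[0,0,0]],[10,[0,0,0],[0,0,0]],[10,[0,0,0],[0,0,0]]])

```text
clock: 12.28
position: [535.5, 316.7, -11.1]
ee_rot: [-0.634, 0.773, 0.0, 0.0]
contact_force: [-2.7, 2.3, 6.1]
gripper_width: 14.9
grasp_force: 59.4
```

jog_arm(plan=[[10,[0,0,-0.1],[0,0,0]],[10,[0,0,-0.25],[0,0,0]],[10,[0,0,-0.37],[0,0,0]],[10,[0,0,-0.37],[0,0,0]]])

```text
clock: 12.78
position: [536.2, 316.8, 26.7]
ee_rot: [-0.634, 0.773, 0.0, 0.002]
contact_force: [-0.7, 0.5, -1.7]
gripper_width: 15.1
grasp_force: 58.6
```

jog_arm(plan=[[10,[0.25,-0.05,0],[0,0,0]],[10,[0.5,-0.1,0],[0,0,0]],[10,[0.75,-0.14,0],[0,0,0]],[10,[0.9,-0.14,0],[0,0,0]],[10,[0.9,-0.14,0],[0,0,0]],[10,[0.9,-0.14,0],[0,0,0]],[10,[0.9,-0.14,0],[0,0,0]]])

```text
clock: 13.65
position: [531.7, 226.0, 25.2]
ee_rot: [-0.635, 0.773, -0.0, 0.0]
contact_force: [0.2, -0.9, -1.7]
gripper_width: 15.1
grasp_force: 58.6
```

```bash
python3 - <<'E'
from h import *
s=read_state();print(s['clock'],s['position'],R.from_quat(s['ee_rot']).as_matrix().round(4).tolist(),s['gripper_width'],s['contact_force']);wsave('w7');save('scene','scene3')
E
```

```text
13.65 [531.74454556 225.97943897  25.15273007] [[-0.1944, -0.9809, 0.0005], [-0.9809, 0.1944, 0.0003], [-0.0004, -0.0004, -1.0]] 15.077965099031362 [ 0.23798243 -0.88875238 -1.70637675]
```

View pics/w7.png

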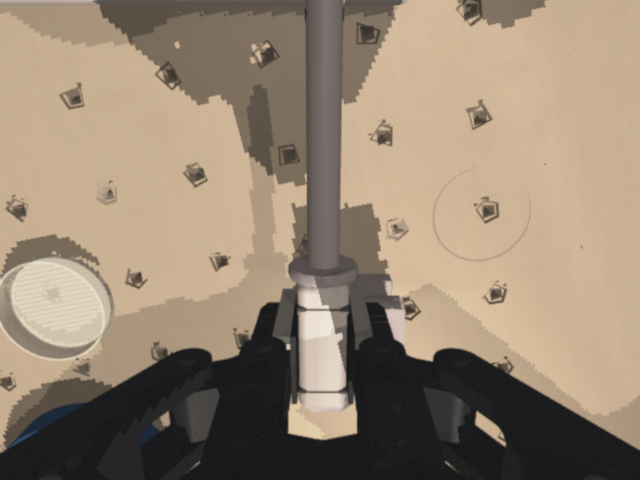

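```bash
cat >> h.py <<'E'
from scipy.optimize import least_squares
EX=np.array([.981,-.195,0]);EY=np.array([.195,.981,0]);C0=np.array([497.5,53.2,0])
def loc(P): return np.stack([(P-C0)@EX,(P-C0)@EY,P[...,2]],-1)
def cyl(q,r=5):  # axis x=a+b(y-y0), z=c+e(y-y0)
    y0=q[:,1].mean()
    f=lambda p:(lambda dx,dz:np.hypot(dx,dz)-r)(q[:,0]-p[0]-p[1]*(q[:,1]-y0),q[:,2]-p[2]-p[3]*(q[:,1]-y0))
    s=least_squares(f,[np.median(q[:,0]),0,np.median(q[:,2])-4,0],loss='soft_l1',f_scale=.7);return y0,s.x,np.sqrt(np.median(f(s.x)**2)),len(q)
E
python3 - <<'E'
from h import *
G=loc(np.array(read_state()['position']));print('tcp local',G)
for n in('w7','scene3'):
    d=dict(np.load(f'pics/{n}.npz'));q=loc(pts(d));ok=d['range_z']>0
    m=ok&(abs(q[...,0])<12)&(q[...,1]>58)&(q[...,1]<140)&(abs(q[...,2]-81)<14)
    y0,p,e,k=cyl(q[m]);print(n,'pin y0 %.1f x %.2f slope %.4f z %.2f slope %.4f rms %.2f n %d'%(y0,p[0],p[1],p[2],p[3],e,k))
    s=q[m];print('  tip y min',np.sort(q[ok&(abs(q[...,0])<9)&(q[...,1]>36)&(q[...,1]<90)&(abs(q[...,2]-81)<9)][:,1])[:8].round(1))
# lugs/bar from all clouds
for n in('w1','w2','w5','top','scene','top2','scene2','scene3'):
    d=dict(np.load(f'pics/{n}.npz'));q=loc(pts(d));ok=d['range_z']>0
    hsv=cv2.cvtColor(d['img'],cv2.COLOR_RGB2HSV)
    br=(cv2.inRange(hsv,(12,140,60),(35,255,255))>0)&ok&(abs(q[...,0])<14)&(abs(abs(q[...,1])-30)<4)&(abs(q[...,2]-81)<12)
    for sg in(1,-1):
        s=q[br&(q[...,1]*sg>0)]
        if len(s)>8: print(n,'brass',sg,len(s),np.median(s,0).round(1),s.min(0).round(1),s.max(0).round(1))
    l=q[ok&(abs(q[...,0])<20)&(abs(abs(q[...,1])-24)<12)&(q[...,2]>90)&(q[...,2]<97)]
    for sg in (1,-1):
        s=l[l[:,1]*sg>0]
        if len(s)>8: print(n,'lugtop',sg,len(s),s.mean(0).round(1),np.percentile(s,[3,97],axis=0).round(1).tolist())
E
```

```text
tcp local [ -0.23592794 176.03007756  25.03868276]
w7 pin y0 106.2 x -0.45 slope 0.0022 z 80.98 slope -0.0026 rms 0.31 n 8342
  tip y min [76.7 76.8 76.8 76.8 76.8 76.9 76.9 77. ]
scene3 pin y0 103.4 x -0.64 slope 0.0038 z 80.88 slope 0.0084 rms 0.62 n 240
  tip y min [69.  69.2 69.4 69.4 69.8 69.8 69.9 70.7]
w1 brass 1 269 [-1.1 28.4 82.7] [-11.   26.   69.8] [ 9.2 29.8 92.6]
w1 brass -1 10 [ -2.  -26.6  74.8] [ -5.2 -26.9  73.7] [  1.2 -26.1  76.3]
w1 lugtop 1 349 [-0.6 22.7 92.4] [[-9.3, 16.7, 90.1], [7.7, 28.5, 94.6]]
w1 lugtop -1 339 [ -0.2 -23.6  92.5] [[-9.1, -29.0, 90.2], [8.4, -18.9, 94.9]]
top lugtop 1 42 [-1.2 23.7 93.4] [[-11.5, 19.4, 90.7], [7.3, 28.8, 96.3]]
top lugtop -1 44 [ -0.8 -22.8  92.6] [[-9.8, -28.3, 90.2], [8.2, -17.7, 95.6]]
scene brass -1 62 [ -1.3 -29.6  82.5] [-11.6 -30.9  71.2] [  8.  -26.7  92.6]
scene lugtop 1 68 [-3.1 22.8 92.3] [[-11.6, 18.0, 90.1], [7.0, 29.9, 94.8]]
scene lugtop -1 76 [ -3.1 -24.4  92.5] [[-11.6, -30.3, 90.3], [6.9, -18.9, 95.0]]
top2 lugtop 1 46 [-1.2 24.5 92.9] [[-10.3, 19.3, 90.5], [7.7, 30.0, 96.6]]
top2 lugtop -1 41 [ -1.3 -22.7  93. ] [[-9.6, -28.5, 90.4], [6.7, -17.2, 95.6]]
scene2 brass -1 62 [ -1.  -29.7  82.6] [-12.3 -30.8  71.7] [  6.5 -26.3  91.7]
scene2 lugtop 1 63 [-2.7 22.5 92.7] [[-10.8, 17.6, 90.1], [6.8, 29.5, 95.9]]
scene2 lugtop -1 77 [ -3.3 -24.3  92.3] [[-11.1, -30.0, 90.2], [5.5, -18.5, 95.1]]
scene3 brass -1 64 [ -1.4 -29.6  82.8] [-12.2 -30.9  71.3] [  7.6 -26.9  91.8]
scene3 lugtop 1 73 [-3.4 21.9 92.4] [[-11.2, 13.9, 90.3], [5.5, 29.6, 95.2]]
scene3 lugtop -1 87 [ -3.2 -22.9  92.5] [[-10.7, -29.2, 90.2], [5.5, -12.9, 94.8]]
```

jog_arm(plan=[[10,[0.1,0.005,0],[0,0,0]],[10,[0.2,0.005,0],[0,0,0]],[10,[0.3,0.005,0],[0,0,0]],[10,[0.36,0.005,0],[0,0,0]],[10,[0.42,0.005,0],[0,0,0]],[10,[0.48,0.005,0],[0,0,0]],[10,[0.5,0.005,0],[0,0,0]]])

```text
clock: 14.62
position: [521.2, 175.9, 25.1]
ee_rot: [-0.634, 0.773, 0.0, -0.0]
contact_force: [-0.4, -0.3, -1.9]
gripper_width: 15.2
grasp_force: 58.6
```

```bash
cat > m.py <<'E'
from h import *
import sys
n=sys.argv[1];s=read_state();print(s['clock'],'tcp',loc(s['position']).round(2),s['contact_force'].round(1),s['wrist_torque'].round(2))
wsave(n);save('scene',n+'s')
for k in(n,n+'s'):
    d=dict(np.load(f'pics/{k}.npz'));q=loc(pts(d));ok=d['range_z']>0;G=loc(s['position'])[1]
    m=ok&(abs(q[...,0])<12)&(q[...,1]>37)&(q[...,1]<G-32)&(abs(q[...,2]-81)<14)
    if m.sum()>60:
        y0,p,e,c=cyl(q[m]);print(k,'pin y0 %.1f x %.2f slope %.4f z %.2f slope %.4f rms %.2f n %d'%(y0,p[0],p[1],p[2],p[3],e,c))
    l=q[ok&(abs(q[...,0])<20)&(abs(abs(q[...,1])-24)<8)&(q[...,2]>90)&(q[...,2]<97)]
    for sg in (1,-1):
        t=l[l[:,1]*sg>0]
        if len(t)>8: print(k,'lugtop',sg,len(t),t.mean(0).round(1),np.percentile(t,[3,97],axis=0).round(1).tolist())
E
python3 m.py w8
```

```text
14.625 tcp [ -0.69 124.99  25.11] [-0.4 -0.3 -1.9] [ 0.1   0.01 -0.03]
w8 pin y0 63.1 x -1.08 slope 0.0033 z 80.99 slope -0.0036 rms 0.30 n 7024
w8 lugtop 1 284 [-1.4 28.3 91.1] [[-6.7, 27.5, 90.1], [4.1, 29.0, 92.5]]
w8s pin y0 64.8 x -1.19 slope 0.0123 z 81.01 slope -0.0078 rms 0.54 n 197
w8s lugtop 1 69 [-3.5 22.5 92.5] [[-10.7, 17.6, 90.4], [6.2, 29.2, 94.6]]
w8s lugtop -1 79 [ -3.4 -24.5  92.4] [[-11.1, -30.1, 90.2], [5.4, -18.6, 94.3]]
```

jog_arm(plan=[[10,[0.06,0.002,0],[0,0,0]],[10,[0.12,0.002,0],[0,0,0]],[10,[0.18,0.002,0],[0,0,0]],[10,[0.24,0.002,0],[0,0,0]],[10,[0.3,0.002,0],[0,0,0]],[10,[0.3,0.002,0],[0,0,0]]])

```text
clock: 15.48
position: [515.1, 146.4, 25.1]
ee_rot: [-0.634, 0.773, 0.0, -0.0]
contact_force: [-0.2, 0.0, -1.1]
gripper_width: 15.3
grasp_force: 58.6
```

jog_arm(plan=[[10,[0.05,0,0],[0,0,0]],[10,[0.1,0,0],[0,0,0]],[10,[0.15,0,0],[0,0,0]],[10,[0.2,0,0],[0,0,0]],[10,[0.2,0,0],[0,0,0]]])

```text
clock: 16.1
position: [511.2, 126.8, 25.1]
ee_rot: [-0.634, 0.773, 0.0, -0.0]
contact_force: [-0.7, -1.0, -1.3]
gripper_width: 15.0
grasp_force: 58.6
```

```bash
python3 m.py w9
```

```text
16.1 tcp [-0.95 74.9  25.12] [-0.7 -1.  -1.3] [ 0.09 -0.03  0.  ]
w9 pin y0 40.0 x -1.25 slope 0.0018 z 80.93 slope 0.0029 rms 0.27 n 624
w9 lugtop 1 2797 [-1.4 21.9 92.6] [[-10.1, 16.7, 90.3], [7.2, 28.0, 94.7]]
w9 lugtop -1 1212 [ -1.3 -20.5  92.5] [[-10.1, -22.2, 90.2], [7.4, -19.2, 94.7]]
w9s lugtop 1 68 [-3.5 22.5 92.6] [[-10.9, 17.4, 90.4], [6.2, 29.3, 94.6]]
w9s lugtop -1 75 [ -3.1 -24.4  92.4] [[-11.4, -29.9, 90.3], [5.9, -18.2, 94.9]]
```

jog_arm(plan=[[10,[0.05,0,0],[0,0,0]],[10,[0.1,0,0],[0,0,0]],[10,[0.15,0,0],[0,0,0]],[10,[0.16,0,0],[0,0,0]],[10,[0.16,0,0],[0,0,0]]])

```text
clock: 16.82
position: [508.3, 111.5, 25.2]
ee_rot: [-0.634, 0.773, -0.0, 0.0]
contact_force: [-0.4, 0.8, -1.3]
gripper_width: 15.0
grasp_force: 58.6
```

jog_arm(plan=[[10,[0.01,0,0],[0,0,0]],[10,[0.02,0,0],[0,0,0]],[10,[0.02,0,0],[0,0,0]]])

```text
clock: 17.2
position: [507.8, 109.6, 25.1]
ee_rot: [-0.634, 0.773, 0.0, -0.0]
contact_force: [0.1, -0.0, -0.8]
gripper_width: 15.3
grasp_force: 58.6
```

jog_arm(plan=[[10,[0.01,0,0],[0,0,0]],[10,[0.015,0,0],[0,0,0]],[10,[0.015,0,0],[0,0,0]]])

```text
clock: 17.58
position: [507.5, 108.1, 25.1]
ee_rot: [-0.634, 0.773, -0.0, -0.0]
contact_force: [0.1, -1.1, -1.5]
gripper_width: 15.1
grasp_force: 58.6
```

jog_arm(plan=[[10,[0.005,0,0],[0,0,0]],[10,[0.01,0,0],[0,0,0]],[10,[0.01,0,0],[0,0,0]]])

```text
clock: 17.95
position: [507.4, 107.3, 25.1]
ee_rot: [-0.634, 0.773, 0.0, 0.0]
contact_force: [-0.5, 0.4, -1.0]
gripper_width: 14.9
grasp_force: 58.6
```

```bash
python3 - <<'E'
from h import *
s=read_state();print(loc(s['position']),s['contact_force'])
d=wsave('w10');q=loc(pts(d));ok=d['range_z']>0
# profile along pin: top ridge
for y in np.arange(14,80,1.):
    t=q[ok&(abs(q[...,1]-y)<.5)&(abs(q[...,0]+1.2)<6)&(q[...,2]>70)&(q[...,2]<100)]
    if len(t): print(y,len(t),np.percentile(t[:,2],90).round(1),end=' | ')
E
```

```text
[-0.87526626 55.01616263 25.14222351] [-0.47482389  0.39939493 -0.98695747]
14.0 85 86.3 | 15.0 117 86.3 | 16.0 153 91.9 | 17.0 505 93.8 | 18.0 148 94.3 | 19.0 146 94.3 | 20.0 146 94.3 | 21.0 148 94.3 | 22.0 137 94.3 | 23.0 145 94.2 | 24.0 136 94.4 | 25.0 144 94.4 | 26.0 130 94.3 | 27.0 37 93.7 | 28.0 99 91.7 | 29.0 136 91.9 | 30.0 136 91.9 | 31.0 138 91.9 | 32.0 101 91.8 | 33.0 18 90.6 | 34.0 105 89.1 | 35.0 140 89.4 | 36.0 134 89.5 | 37.0 118 89.6 | 38.0 130 89.5 | 39.0 125 89.6 | 40.0 122 89.7 | 41.0 112 89.5 | 42.0 114 89.4 | 43.0 127 89.8 | 44.0 106 89.6 | 45.0 118 89.5 | 46.0 112 89.5 | 47.0 118 89.5 | 48.0 110 89.5 | 49.0 112 89.6 | 50.0 117 89.5 | 51.0 112 89.6 | 52.0 103 89.5 | 53.0 118 89.4 | 54.0 111 89.5 | 55.0 110 89.6 | 56.0 116 89.5 | 57.0 102 89.6 | 58.0 98 89.3 | 59.0 114 89.4 | 60.0 109 89.6 | 61.0 92 89.6 | 62.0 112 89.4 | 63.0 101 89.4 | 64.0 106 89.6 | 65.0 98 89.4 | 66.0 97 89.6 | 67.0 100 89.5 | 68.0 105 89.5 | 69.0 99 89.6 | 70.0 100 89.4 | 71.0 89 89.5 | 72.0 104 89.6 | 73.0 88 89.3 | 74.0 99 89.4 | 75.0 77 89.1 | 76.0 56 88.8 | 77.0 32 88.2 | 78.0 1 86.5 |
```

jog_arm(plan=[[10,[0.005,0,0],[0,0,0]],[10,[0.01,0,0],[0,0,0]],[10,[0.01,0,0],[0,0,0]]])

```text
clock: 18.38
position: [507.5, 107.3, 25.2]
ee_rot: [-0.634, 0.773, 0.0, 0.001]
contact_force: [-1.8, 5.8, -1.7]
gripper_width: 15.1
grasp_force: 58.6
```

jog_arm(plan=[[10,[0.005,0,0],[0,0,0]],[10,[0.01,0,0],[0,0,0]],[10,[0.01,0,0],[0,0,0]]])

```text
clock: 18.75
position: [507.5, 107.3, 25.2]
ee_rot: [-0.634, 0.773, 0.001, 0.002]
contact_force: [-2.2, 8.4, -2.0]
gripper_width: 14.9
grasp_force: 58.6
```

jog_arm(plan=[[10,[0,0,0],[0,0,0]],[10,[0,0,0],[0,0,0]],[10,[0,0,0],[0,0,0]]])

```text
clock: 19.12
position: [507.5, 107.3, 25.2]
ee_rot: [-0.634, 0.773, 0.001, 0.002]
contact_force: [-2.0, 9.5, -2.0]
gripper_width: 14.8
grasp_force: 58.6
```

```bash
python3 - <<'E'
from h import *
s=read_state();print(s['contact_force'],abs(s['joint_vel']).max(),s['grasp_force'])
d=save('scene','fin');q=loc(pts(d));ok=d['range_z']>0
t=q[ok&(abs(q[...,0]+1.5)<7)&(q[...,1]<-32)&(q[...,1]>-70)&(abs(q[...,2]-81)<8)];print('tip',len(t),t.min(0),t.max(0))
w=wsave('finw');q=loc(pts(w));ok=w['range_z']>0
for x in(20,30,40): print('bar',x,np.median(q[ok&(abs(q[...,0]-x)<3)&(abs(q[...,1])<9)&(q[...,2]>70)&(q[...,2]<110)][:,2]))
for y in np.arange(24,36,1.):
    u=q[ok&(abs(q[...,1]-y)<.5)&(abs(q[...,0]+1.2)<6)&(q[...,2]>70)&(q[...,2]<100)]
    if len(u): print(y,np.percentile(u[:,2],90).round(1),end=' | ')
E
```

```text
[-1.97048787  9.49823709 -1.96277117] 0.0020921472350874546 58.56752157211304
tip 87 [ -7.70971314 -52.26914682  77.0428372 ] [  2.06939856 -32.57380266  87.85992925]
bar 20 87.02820462855988
bar 30 87.04242933422164
bar 40 87.06126111521756
24.0 94.4 | 25.0 94.5 | 26.0 94.1 | 27.0 93.8 | 28.0 92.0 | 29.0 91.8 | 30.0 92.1 | 31.0 92.1 | 32.0 91.6 | 33.0 90.7 | 34.0 89.1 | 35.0 89.3 |
```

Tip protrudes to −52 mm, the bar is level, and the collar is tight against the bushing.

```bash
python3 -c "
from bench import *
print(job_done())"
```

```text
the job is handed in; nothing more can be done
None
```

The job is handed in: the bar is shut level, the pin is through both bushings and the eye with its collar tight against the left bushing, and the arm is at rest holding the grip at about 9 N push, ready for the spring clip (19 s on the robot clock).

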